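# Fit the blade cassette in the vegetable cutter and lock it with its ball-lock pin

### The arm

A 6-joint arm with a two-finger parallel gripper is mounted at the origin on the work surface. World frame = base frame: x ahead of the robot, y to its left, z up, the work surface at z = 0. Lengths are in mm, angles in rad, forces in N, time in s.
With the tool pointing down it reaches from about 350 to 975 mm from the base axis. Payload 7.1 kg.
Tool frame: the origin (TCP) lies on the front face of the gripper's body, between the roots of the fingers; the fingertips stand 80 mm ahead of it and the grasp point (between the pads) lies 61 mm ahead of it (env.tips_ahead is the distance from the TCP to the fingertips, in mm); z points along the fingers, y is the line along which they close (so a half turn about z gives the same grasp; the last joint's range is limited). The gripper opens to 88 mm and grips with 3 to 60 N. Pads are 20 mm wide; open, the fingers measure 115 mm over their backs; the gripper's body (75 mm by 178 mm) begins 61 mm behind the grasp point.
Start: joints at [1.265, 0.423, 1.63, -0, 1.089, -0.019], TCP at [176.771, 599.464, 302.675] pointing down, gripper open.
Joint ranges: [-3, 3], [-0.9, 2.11], [0.09, 2.58], [-1.31, 4.45], [0.11, 2.69], [-2.54, 2.54]. Speed limits (rad/s): [2.39, 2.39, 3.01, 3.14, 3.14, 3.14].

### API

Orientations are given as a unit quaternion [x, y, z, w].
In Python, from station import env, set_gripper, viewer, workorder gives the robot as it stands. Calls block until the motion is done:
- env.reach(position, orientation): joint-space move of the TCP to a pose.
- env.move_l(position, rot=None, rate=150, f_stop=None): straight line of the TCP; rot=None keeps the orientation; rate is the mean speed in mm/s. With f_stop (N) it stops when the force on the tool has changed by that much, and returns True; else False.
- env.move_joints(angles): joint-space move.
- set_gripper(opening): finger opening in mm; the grip force is fixed at half the most; returns when the fingers have stopped.
- env.hold(seconds).
- env.ik(position, orientation): joint angles nearest the present ones, or None.
- env.read_state(): the state.
- viewer.camera(name): name is "scene" or "side" or "wrist"; returns the picture (384x512x3 uint8, blue, green, red); there is no depth.
- viewer.camera_params(name): a dict with "fx", "fy", "cx", "cy" (pixels), "dist" ([k1, k2, p1, p2, k3] as OpenCV has them; the pictures are not rectified), "pose" (4x4, takes a point from camera to world coordinates); the wrist camera has in their place "tool_from_camera" (4x4, takes a point from camera to tool coordinates, whose origin is the TCP and whose axes are the flange's). Camera axes: x right, y up, looking along -z (the intrinsics and any distortion apply to the point x, -y, -z); pixel columns grow to the right and rows downward; lengths in mm; the calibration is good to about 2 mm. A picture is of the moment at which its call begins: read the wrist's pose just before it. camera_params takes no time and is no camera call.
A pose or a line that the arm cannot do raises env.IKError and nothing moves.
- workorder.sign_off(): hands the job in; it is judged then, once.
The state is a dict: "time_s": time; "qpos": joint angles; "dq": joint speeds; "tau": joint torques, N m; "tool_pos": TCP position; "orientation": TCP orientation; "force": force on the tool from outside, world axes, zero at the start; "wrist_torque": the same for the moment, N m; "width": finger opening in mm; "grip_force": force on a finger pad.
Only numpy, scipy, OpenCV 4.12 (cv2) and the standard library are available. Lean on these libraries where they do the work, as an engineer would, in place of code of your own. Each camera call takes 0.05 s, during which the arm holds its last target. There are 200 camera calls.

### The job

Slide the blade cassette, tongue first, along the vegetable cutter's bed between the two sprung cheeks until it is fully home against the back stop. Then take the ball-lock pin out of its storage block with its thumb button squeezed in, keep the button in while you put the pin down through the aligned holes of the cutter's bracket and the cassette's tongue until its flange sits on the bracket, and let go so that the button springs back out and the pin is locked. Do not knock over or shove aside the bowl, soap bottle, jar or brush standing around.

Things in the scene. Friction and masses are not known exactly. Their poses are not given: they have to be found in the camera images.
- cutter: Fixed vegetable cutter with an aluminium bed on feet. Origin: on the table under the middle of its bed; +x is the direction in which the cassette slides in, z up. Flat bed 150 mm wide, 10 mm thick, top at z = 60 mm, from x = -160 to +140 mm; then a white motor housing to x = 245 mm, 85 mm high. Bed, cheeks and bracket are symmetric about y = 0
- cutter_gap (a point): Middle of the gap between the two dark steel cheeks, on the bed's top, at x = 15 mm of the cutter; axes as the cutter's. Cheeks 11 mm high, 62 mm apart from 30 mm before to 30 mm beyond this point, their mouth flaring to 76 mm at 63 mm before it. A spring pushes each inward (1 N at rest, 3 N when pushed out 4 mm): the 70 mm wide cassette spreads them, a push of 5 to 15 N
- cutter_hole (a point): Centre of the bracket's 19 mm hole at the upper face of its top plate (8 mm thick), 83 mm above the table, x = 100 mm of the cutter; axes as the cutter's. The same hole goes on through the bed, whose underside is 33 mm below, free under that. Under the plate a slot for the tongue, 44 mm wide, 15 mm high, from 22 mm before the hole to the back stop 30 mm beyond it
- cassette_fin (a point): Loose aluminium blade cassette, 155 mm long, 0.2 to 0.4 kg, lying flat. Point: middle of its white upright grip fin (32 mm along x, 12 mm thick, 44 mm high), 34 mm above the underside. +x to the tongue, z up. Frame 12 mm thick, 70 mm wide, from 45 mm behind to 55 mm ahead of this point; the 40 mm wide tongue ends 110 mm ahead. Fully home: x = 20, y = 0, z = 94 mm of the cutter
- cassette_hole (a point): Centre of the 23 mm hole through the cassette's tongue, at its upper face (12 mm above the underside), 80 mm ahead of the fin's middle; fully home it lies under the bracket's hole, 11 mm below cutter_hole
- pin_grip (a point): Loose ball-lock pin, 0.11 to 0.23 kg, 113 mm long, upright in its storage block. Point: on the pin's axis, in its grey handle at button height, 33 mm above the flange's underside. z up along the pin, +y towards the thumb button. Handle 24 mm along x, 28 mm along y, from 28 mm below to 24 mm above this point; 37 mm along y over the button, 30 mm with it squeezed in
- pin_seat (a point): Centre of the underside of the pin's flange (38 mm wide, 5 mm thick); axes as pin_grip. Seated, it is at cutter_hole. Below it a 16 mm shank 56 mm long with a tapered tip; two locking balls on its +x and -x sides, 37 to 44 mm below this point, stick out to 25 mm across when the button is out (too wide for the 19 mm hole) and draw in with the button
- pin_tip (a point): Lower tip of the pin, 56 mm below pin_seat
- pin_button (a joint): How far the pin's thumb button is in: 0 = out (balls out), 0.007 m = fully in (balls drawn in). Black button, 16 mm wide, 26 mm high, standing 9 mm out of the handle's +y face when out; spring force 4 N at first, 10 N fully in. Squeezing the handle along y presses it
- holder: Fixed white plastic storage block 85 x 85 x 65 mm high with a 30 mm hole in its top in which the pin's shank stands loosely, the flange resting on the block (z = 65 mm). Origin: centre of its underside
- bowl: Bystander: steel bowl, 130 mm wide, 55 mm high; origin centre of its foot
- soap: Bystander: yellow soap bottle with an orange pump, 68 mm wide, 187 mm high; origin centre of its foot
- jar: Bystander: glass jar with a steel cap, 60 mm wide, 85 mm high; origin centre of its foot
- brush: Bystander: scrubbing brush 130 x 50 x 38 mm high; origin centre of its underside
Things that resemble listed ones, but are neither listed nor needed, are in the scene too. There is more than one size of the part that bears pin_grip; the job needs the middle-sized.

How it is judged (in metres and radians):
On the way, in this order (a step that is already met when the one before it is completed fails the run):
1. the cassette is fully home between the cheeks, its tongue's hole under the bracket's hole (x of cassette_hole in the frame of cutter_hole between -0.0045 and 0.0045 m and y of cassette_hole in the frame of cutter_hole between -0.0045 and 0.0045 m and z of cassette_hole in the frame of cutter_hole between -0.015 and -0.007 m), for 0.2 s.
2. the pin is in the holes with its button held in (value of joint pin_button above 0.0045 m and z of pin_tip in the frame of cutter_hole below -0.012 m and horizontal distance between pin_tip and cutter_hole below 0.005 m and horizontal distance between pin_seat and cutter_hole below 0.006 m), for 0.1 s.
At the end, for the whole second after the job is handed in: Cassette on the bed fully home, its hole within 4.5 mm of the bracket's hole each way; pin upright (0.1 rad) through both, within 4 mm of the hole's axis, flange within 4 mm of the bracket's top, button sprung out to within 1.5 mm so that the balls lock it (all of step 1 and horizontal distance between pin_seat and cutter_hole below 0.004 m and z of pin_seat in the frame of cutter_hole between -0.004 and 0.004 m and angle between pin_seat's own z axis and vertical below 0.1 rad and value of joint pin_button below 0.0015 m); the robot touches nothing.
It fails at once if the bowl, soap bottle, jar or brush is knocked over or shoved more than 50 mm (distance of any of bowl, soap, jar, brush from where it was at the start of the episode above 0.05 m or angle between any of bowl, soap, jar, brush's own z axis and vertical above 0.6 rad).
It also fails if it takes over 61 s, if anything falls off the work surface, if the arm or the gripper's body presses on something with over 40 N, if the wrist force passes 120 N, or if a joint passes its speed limit or range.

## Working session

There is one attempt and no reset: what is moved stays moved. The work goes in short steps, each a Python script; the robot and the scene stay as the last script left them, time stands still between calls to the robot, and variables do not carry over. Pictures are saved under pics/ and viewed, at most 10 in all, crops included, and the job is handed in when it is done.

```bash
ls; mkdir -p pics
python3 - <<'E'
from station import env, set_gripper, viewer, workorder
import cv2, numpy as np
for n in ("scene","side","wrist"):
    im=viewer.camera(n); cv2.imwrite(f"pics/{n}0.png",im)
    p=viewer.camera_params(n); print(n,{k:np.round(v,3).tolist() for k,v in p.items()})
a=[cv2.imread(f"pics/{n}0.png") for n in("scene","side")]
cv2.imwrite("pics/a.png",cv2.resize(a[0],(800,600)));cv2.imwrite("pics/b.png",cv2.resize(a[1],(800,600)))
print(env.read_state())
E
```

```text
pics
scene {'fx': 366.081, 'fy': 366.081, 'cx': 257.244, 'cy': 197.25, 'dist': [-0.011, 0.0, 0.0, 0.0, 0.0], 'pose': [[-0.655, -0.527, 0.542, 1210.364], [0.755, -0.462, 0.465, 620.628], [0.005, 0.714, 0.7, 1006.802], [0.0, 0.0, 0.0, 1.0]]}
side {'fx': 360.392, 'fy': 360.392, 'cx': 253.177, 'cy': 193.363, 'dist': [-0.02, 0.0, 0.0, 0.0, 0.0], 'pose': [[0.997, 0.05, -0.05, 432.577], [-0.071, 0.786, -0.614, -738.27], [0.009, 0.616, 0.788, 1025.468], [0.0, 0.0, 0.0, 1.0]]}
wrist {'fx': 286.433, 'fy': 286.433, 'cx': 254.865, 'cy': 189.697, 'dist': [-0.063, 0.0, 0.0, 0.0, 0.0], 'tool_from_camera': [[0.001, 0.967, 0.256, 69.765], [1.0, -0.001, 0.001, 0.549], [0.001, 0.256, -0.967, -81.929], [0.0, 0.0, 0.0, 1.0]]}
{'time_s': 0.15, 'qpos': array([ 1.26500762e+00,  4.23649466e-01,  1.63044391e+00,  1.19433682e-05,
        1.08860191e+00, -1.89831098e-02]), 'dq': array([ 7.10603408e-05, -1.62450487e-03, -3.30104274e-03,  2.21293140e-04,
       -4.79299638e-04, -1.16823263e-03]), 'tau': array([-3.06769116e-04, -5.44979310e+01, -2.73919183e+01,  6.44478668e-02,
        2.04346923e-02, -8.69509358e-05]), 'tool_pos': array([176.67679824, 599.18924439, 302.11783354]), 'orientation': array([ 1.42914528e-01,  9.89734881e-01, -5.43205760e-04, -9.43523329e-05]), 'force': array([-0.8412576 ,  0.45469993, -0.15436049]), 'wrist_torque': array([-0.01306962,  0.03636676,  0.0223515 ]), 'grip_force': 0.0, 'width': 87.90429631095334}
```

View pics/a.png

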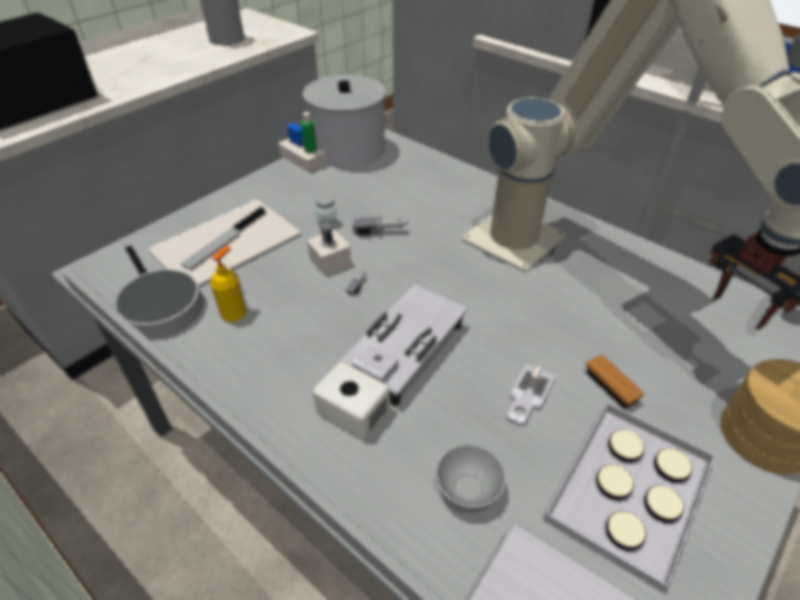

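View pics/b.png

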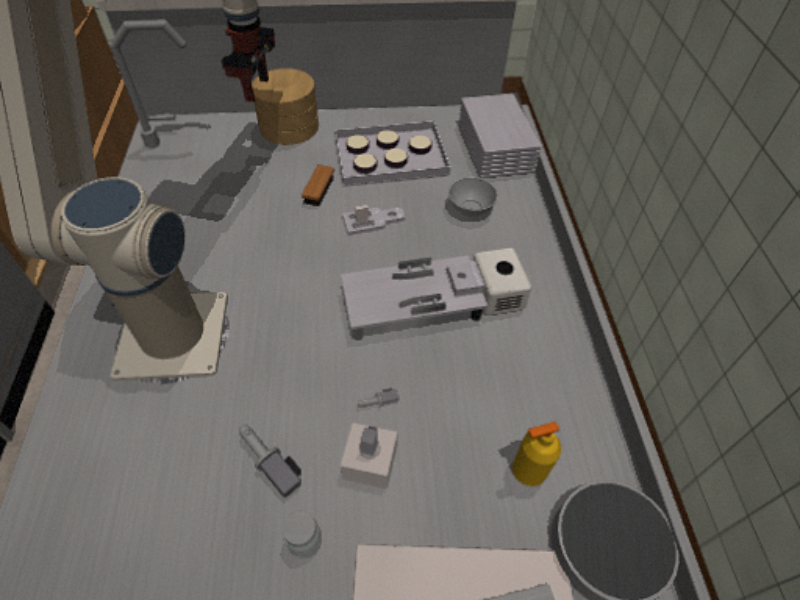

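The side picture (800x600) shows the cassette's fin at (362,213) with its tongue to the right at (400,214). The cutter's bed runs from (345,300) to the housing at (500,280), with the bracket hole at about (462,275). The mid-sized pin stands in the block at (370,440). The small pin lying at (380,397) and the large one at (270,460) are decoys. Next I'll get rough positions and then look closely with the wrist camera.

```bash
cat > h.py <<'E'
from station import env, set_gripper, viewer, workorder
import cv2, numpy as np
from scipy.spatial.transform import Rotation as Rot
def down(a):
    c,s=np.cos(a),np.sin(a)
    return Rot.from_matrix(np.array([[c,s,0],[s,-c,0],[0,0,-1.]])).as_quat()
def ray(p,pose,uv):
    K=np.array([[p['fx'],0,p['cx']],[0,p['fy'],p['cy']],[0,0,1]])
    n=cv2.undistortPoints(np.array(uv,float).reshape(-1,1,2),K,np.array(p['dist'],float)).reshape(-1,2)
    d=np.c_[n[:,0],-n[:,1],-np.ones(len(n))]@pose[:3,:3].T
    return pose[:3,3],d
def cast(p,pose,uv,z):
    o,d=ray(p,pose,uv); return o+d*((z-o[2])/d[:,2])[:,None]
def wpose(st):
    T=np.eye(4);T[:3,:3]=Rot.from_quat(st['orientation']).as_matrix();T[:3,3]=st['tool_pos']
    return T@np.array(viewer.camera_params('wrist')['tool_from_camera'])
def shot(name):
    st=env.read_state();im=viewer.camera('wrist');cv2.imwrite(f'pics/{name}.png',im)
    T=wpose(st);np.save(f'pics/{name}.npy',T);return im,T
def wc(name,uv,z): return cast(viewer.camera_params('wrist'),np.load(f'pics/{name}.npy'),uv,z)
E
python3 - <<'E'
from h import *
p=viewer.camera_params('side');T=np.array(p['pose'])
def s(u,v,z): return np.round(cast(p,T,[[u*.64,v*.64]],z)[0])
for n,u,v,z in [('fin',362,208,56),('tongue end',402,214,12),('frame rear',345,225,12),('brush',319,185,38),('bowl',472,200,30),('hole',462,275,83),('bed rear L',343,275,60),('bed rear R',349,325,60),('bed front r',487,305,60),('bed front l',472,257,60),('pin top',370,433,122),('holder c',370,452,65),('soap',535,470,30),('jar',300,535,60)]: print(n,s(u,v,z))
E
```

```text
fin [432. 322.  56.]
tongue end [535. 340.  12.]
frame rear [386. 309.  12.]
brush [321. 438.  38.]
bowl [720. 363.  30.]
hole [645.  62.  83.]
bed rear L [381.  99.  60.]
bed rear R [392. -41.  60.]
bed front r [692.  -7.  60.]
bed front l [681. 135.  60.]
pin top [ 426. -317.  122.]
holder c [ 424. -328.   65.]
soap [ 723. -368.   30.]
jar [ 303. -462.   60.]
```

Run:
```python
from h import *
for n,pos in [('pin',(424,-322,300)),('cut',(600,56,270)),('cas',(455,325,220))]:
    env.reach(pos,down(np.pi+.1)); env.hold(.2); shot(n)
print(env.read_state()['time_s'],env.read_state()['qpos'])
a=[cv2.imread(f'pics/{n}.png') for n in('cas','cut','pin')]
cv2.imwrite('pics/m1.png',cv2.resize(a[0],(800,600)));cv2.imwrite('pics/m2.png',cv2.resize(a[1],(800,600)));cv2.imwrite('pics/m3.png',cv2.resize(a[2],(800,600)))
```

```text
6.9583 [ 5.97194673e-01  4.38466679e-01  1.83474373e+00 -4.16788995e-05
  8.68004246e-01 -1.07200189e+00]
```

View pics/m1.png

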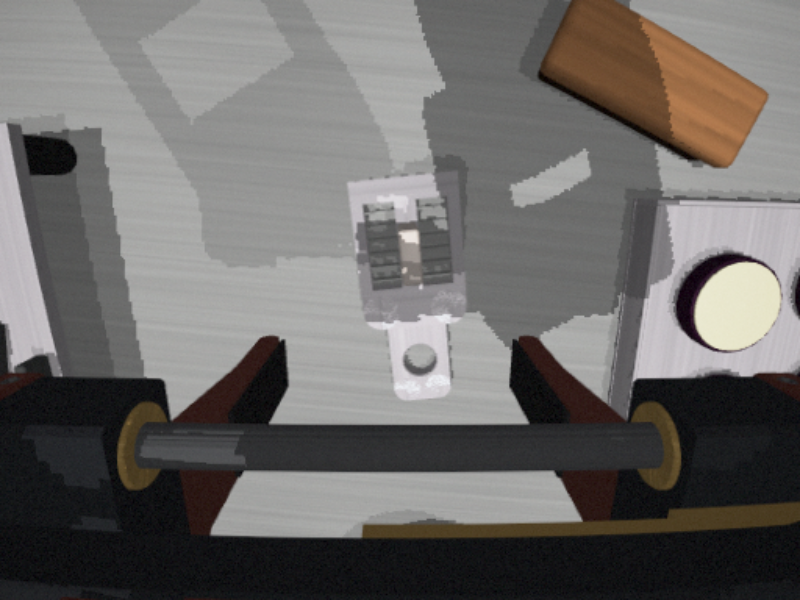

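View pics/m2.png

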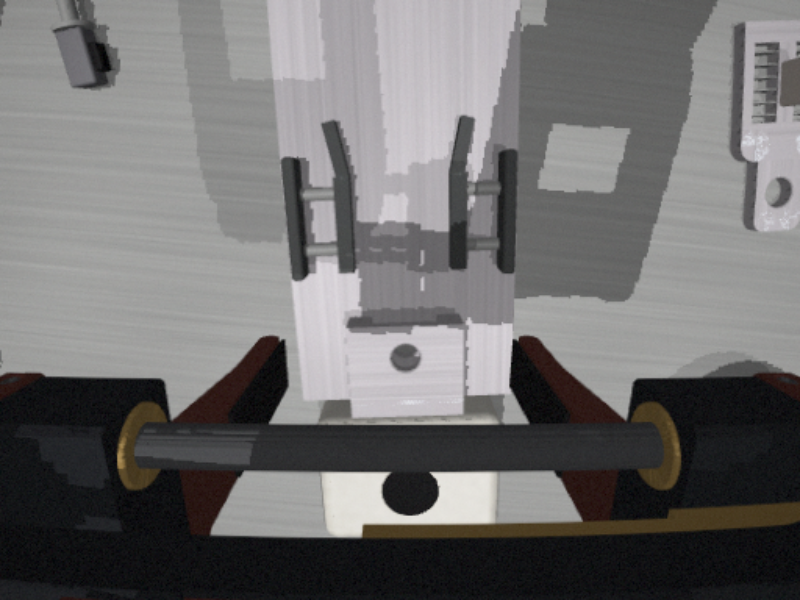

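View pics/m3.png

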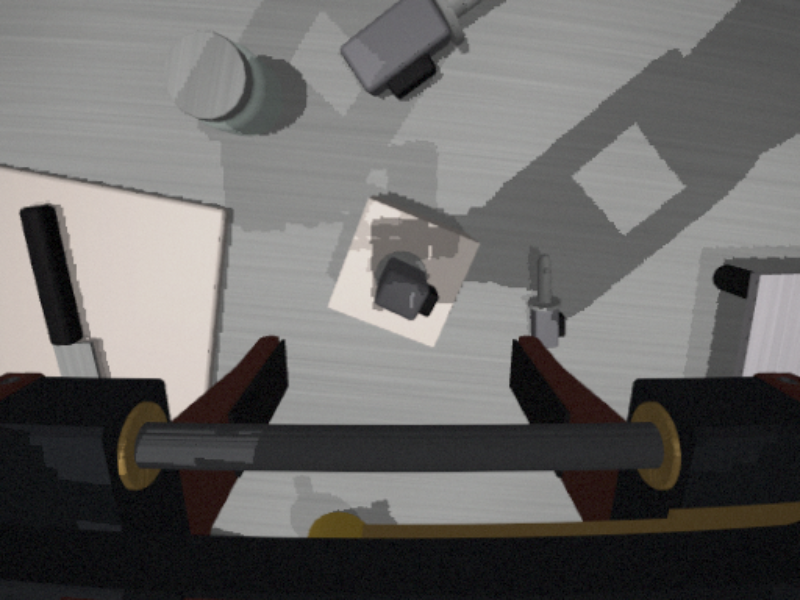

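The cassette's fin top is at about (411,257) in m1, with the tongue hole at (420,359). In m2 the bracket hole is at (405,357) and the bed edges are clear. In m3 the handle top is around (404,288), with the black button to the lower right at (428,300). Nothing blocks the paths to these.

Run:
```python
from h import *
def W(n,uv,z): return np.round(wc(n,np.array(uv)*.64-0.18,z)[:,:2],1)
def blob(n,c,r,thr):
    g=cv2.cvtColor(cv2.imread(f'pics/{n}.png'),cv2.COLOR_BGR2GRAY)
    u,v=int(c[0]*.64),int(c[1]*.64);s=g[v-r:v+r,u-r:u+r]
    m=(s<thr).astype(np.uint8);k,l,st,ce=cv2.connectedComponentsWithStats(m)
    i=1+np.argmax(st[1:,4]);return (ce[i]+[u-r,v-r])/.64, st[i]
for n,c,thr in [('cas',(420,359),150),('cut',(405,357),110)]:
    g=cv2.cvtColor(cv2.imread(f'pics/{n}.png'),cv2.COLOR_BGR2GRAY);u,v=int(c[0]*.64),int(c[1]*.64)
    print(n);print(g[v-13:v+14,u-14:u+15:1])
print('frame',W('cas',[(348,182),(460,171),(466,308),(368,324),(398,398),(448,396),(421,400)],12),'fin',W('cas',[(399,229),(419,229),(424,288),(402,288)],56))
print('bedL',W('cut',[(268,0),(302,400)],60),'bedR',W('cut',[(520,0),(513,395)],60))
print('cheek inner',W('cut',[(352,178),(354,270),(450,178),(451,268)],71))
print('bracket',W('cut',[(347,327),(467,326),(352,416),(463,415)],83),'hole',W('cut',[(405,357)],83))
print('pin top',W('pin',[(393,258),(433,275),(415,320),(376,302)],122),'holder',W('pin',[(371,198),(480,243),(434,347),(329,307)],65),'button',W('pin',[(437,290),(428,313)],111))
im=cv2.imread('pics/pin.png')[145:225,195:315];cas=cv2.imread('pics/cas.png')[100:265,210:310];
cv2.imwrite('pics/z.png',np.hstack([cv2.resize(im,None,fx=5,fy=5,interpolation=2)[:400],cv2.resize(cas,(200,330))[:330].copy() if 0 else cv2.copyMakeBorder(cv2.resize(cas,(200,330)),0,70,0,0,0)]))
```

```text
cas
[[215 219 219 219 219 212 210 216 212 208 209 213 211 209 209 211 210 212
  213 213 208 207 209 212 213 211 215 211 212]
 [212 215 219 220 215 214 210 213 212 209 215 213 212 210 210 211 210 209
  213 211 209 207 208 211 215 214 212 210 213]
 [214 215 218 219 219 214 210 213 212 211 211 211 211 209 208 211 211 210
  210 211 210 206 208 213 212 214 210 210 208]
 [211 213 218 219 219 212 209 210 212 210 210 211 213 204 201 201 200 206
  213 214 210 210 208 213 213 213 212 211 212]
 [211 214 217 217 218 213 209 209 212 210 199 187 178 174 172 176 172 180
  184 193 204 207 205 212 211 211 212 212 212]
 [213 212 218 219 219 213 207 210 198 178 171 170 168 167 167 165 168 169
  171 173 182 202 207 209 215 214 213 211 208]
 [211 213 215 219 219 213 212 198 175 170 170 171 170 169 168 170 168 171
  171 169 169 172 192 208 216 215 212 208 210]
 [214 212 215 219 220 214 185 142 158 173 171 174 175 172 168 170 168 172
  169 172 171 160 163 191 208 212 212 210 212]
 [211 213 215 218 219 196 173 165 170 174 174 173 172 173 171 174 172 173
  173 172 173 169 170 170 199 212 213 209 208]
 [215 2
[... 5350 characters left out ...]
8 199 197 199 200 201 197 196 195 197 194 197
  196 196 196 196 195 196 197 195 195 197 197]]
frame [[391.8 286. ]
 [378.1 355.5]
 [466.5 371.3]
 [484.4 306.3]
 [537.8 332.2]
 [532.7 367.6]
 [537.8 348.8]] fin [[413.3 320.5]
 [412.2 331.4]
 [445.  337.9]
 [446.2 325.5]]
bedL [[434.5 -39. ]
 [691.7  -6. ]] bedR [[420.  109.4]
 [672.6 145.4]]
cheek inner [[533.1  20. ]
 [590.1  25.5]
 [527.2  79.5]
 [582.6  87.2]]
bracket [[624.7  24.8]
 [616.5 100.4]
 [687.4  32.4]
 [679.3 106.7]] hole [[641.3  63.5]]
pin top [[ 400.4 -327.2]
 [ 408.1 -302.5]
 [ 437.  -310.1]
 [ 428.1 -334.7]] holder [[ 369.9 -346.3]
 [ 393.2 -266.4]
 [ 474.9 -289.5]
 [ 451.5 -370.4]] button [[ 419.6 -297.8]
 [ 435.  -301.7]]
```

View pics/z.png

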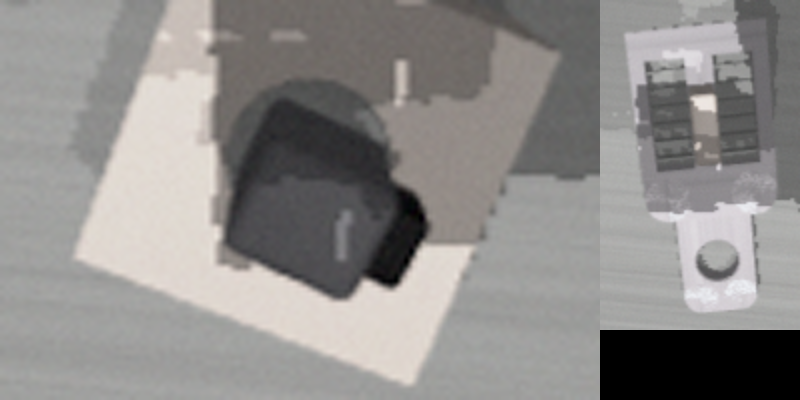

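Crop z shows the flange circle around (310,160) and the handle top centred near (311,220), with the button to the lower right at (400,240). The cassette is clear of its neighbours. I'll grasp the cassette and set it on the bed ahead of the cheeks.

Run:
```python
from h import *
ch=wc('cas',[[268.1,229.9]],12)[0]; fin=np.array([429.2,328.8])
yc=np.arctan2(*(ch[:2]-fin)[::-1]); print('cas hole',ch,'dist',np.linalg.norm(ch[:2]-fin),'yaw',np.degrees(yc))
H=wc('cut',[[259.1,228.8]],83)[0]; print('H',H)
fin=(fin+ch[:2]-80*np.array([np.cos(.19),np.sin(.19)]))/2; yc=(yc+.19)/2; print(fin,yc)
print('flange',wc('pin',[[257,177]],70),'top',wc('pin',[[257.2,188.8]],122))
Y=.126; ux=np.array([np.cos(Y),np.sin(Y)])
np.savez('m.npz',H=H,Y=Y)
env.move_l([*fin,180],down(np.pi+yc),rate=200)
print(env.move_l([*fin,97],rate=80,f_stop=15))
set_gripper(4); env.hold(.2); s=env.read_state(); print(s['width'],s['grip_force'],s['tool_pos'])
env.move_l([*fin,210],rate=150)
P=H[:2]-188*ux
env.move_l([*P,210],down(np.pi+Y),rate=250)
print(env.move_l([*P,168],rate=120,f_stop=8)); print(env.read_state()['force'])
shot('c1'); s=env.read_state(); print(s['width'],s['time_s'])
```

```text
cas hole [506.78759243 343.96849272  12.        ] dist 79.05642080433717 yaw 11.061889085888126
H [641.86847131  63.63593045  83.        ]
[428.71362681 328.82989056] 0.1915331930195868
flange [[ 422.32714555 -319.35608572   70.        ]] top [[ 422.3345835  -319.47478205  122.        ]]
False
11.699766766915209 29.999092519283295 [428.7151815  328.77585971  96.99488893]
False
[ 0.594833    0.04392262 -1.6577716 ]
11.747195069861903 12.6417
```

Run:
```python
from h import *
m=np.load('m.npz');H=m['H'];Y=float(m['Y']);ux=np.array([np.cos(Y),np.sin(Y)])
P=H[:2]-188*ux
print(env.move_l([*P,152],rate=25,f_stop=5)); s=env.read_state(); z=s['tool_pos'][2]; print(s['tool_pos'],s['force'])
env.move_l([*(H[:2]-115*ux),z+.3],rate=60)
s=env.read_state();print(s['force']@np.r_[ux,0],s['force'],s['tool_pos'])
shot('c2')
print(env.read_state()['time_s'])
```

```text
True
[455.60093923  40.01619581 156.66488301] [0.40559009 0.28923997 1.12719751]
-12.140505157706254 [-11.91870119  -2.51688868  10.40143761] [523.46546182  48.67054381 156.02845786]
14.5583
```

Run:
```python
from h import *
m=np.load('m.npz');H=m['H'];Y=float(m['Y']);ux=np.array([np.cos(Y),np.sin(Y)])
z=env.read_state()['tool_pos'][2]+.3
env.move_l([*(H[:2]-88*ux),z],rate=60); s=env.read_state();print(s['force'],(s['tool_pos'][:2]-H[:2])@ux)
print(env.move_l([*(H[:2]-74*ux),z],rate=20,f_stop=20)); s=env.read_state();print(s['force'],(s['tool_pos'][:2]-H[:2])@ux,s['tool_pos'],s['width'])
set_gripper(40); env.move_l([*s['tool_pos'][:2],225],rate=200)
env.move_l([*(H[:2]-55*ux),250],rate=200);env.hold(.15)
shot('c3'); im=cv2.imread('pics/c3.png')[100:290,130:380]; cv2.imwrite('pics/c3z.png',cv2.resize(im,None,fx=3,fy=3,interpolation=2))
print(env.read_state()['time_s'])
```

```text
[-14.68168494  -2.36323586  15.65327368] -92.32792594910772
False
[-18.10740641  -2.81281837  18.68429238] -79.17550370542729 [563.31685319  53.71602204 155.83846755] 12.008182733359765
17.6583
```

View pics/c3z.png

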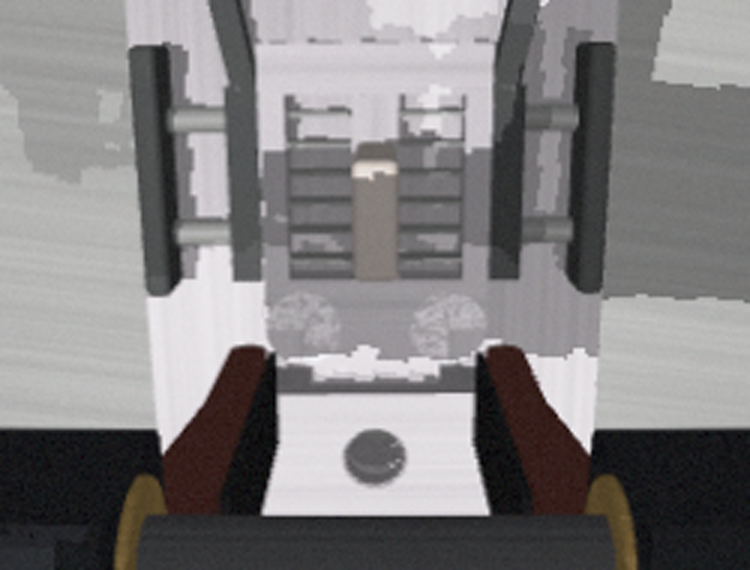

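In c3z the cassette sits between the cheeks with its tongue under the bracket. The fin top's front edge is at about y=280, the frame's front edge at y≈355, and the bracket's top edge at y≈393. I'll compute how far from home it is.

Run:
```python
from h import *
m=np.load('m.npz');H=m['H'];Y=float(m['Y']);R=np.array([[np.cos(Y),np.sin(Y)],[-np.sin(Y),np.cos(Y)]])
for n,u,v,z,e in [('fin front',376,280,116,-64),('fin rear',374,177,116,-96),('frame rear',375,41,72,-125),('frame front',375,356,72,-25),('br edge',375,392,83,-22),('hole',374.5,457,83,0),('frame L',265,300,72,0),('frame R',490,300,72,0),('blade win front',375,279,72,0)]:
    print(n,np.round(R@(wc('c3',[[(u+.5)/3-.5+130,(v+.5)/3-.5+100]],z)[0,:2]-H[:2]),1),e)
```

```text
fin front [-67.3   0.5] -64
fin rear [-94.1  -0. ] -96
frame rear [-1.276e+02  1.000e-01] -125
frame front [-30.2   0.2] -25
br edge [-22.4   0.2] -22
hole [-0.3  0. ] 0
frame L [-48.8 -34.4] 0
frame R [-48.9  36.2] 0
blade win front [-55.7   0.2] 0
```

The cassette is about 3 mm short because the fin slipped in the grip. I'll push it home with closed fingers behind the fin.

Run:
```python
from h import *
m=np.load('m.npz');H=m['H'];Y=float(m['Y']);ux=np.array([np.cos(Y),np.sin(Y)])
g=lambda x,z:[*(H[:2]+x*ux),z]
env.move_l(g(-130,225),rate=200); set_gripper(0)
env.move_l(g(-130,157),rate=120)
env.move_l(g(-116,157),rate=60)
f=lambda:(env.read_state()['force']@np.r_[ux,0],(env.read_state()['tool_pos'][:2]-H[:2])@ux)
for x in np.arange(-113,-88,1.5):
    hit=env.move_l(g(x,157),rate=20,f_stop=32); a=f(); print(round(x,1),np.round(a,1),hit)
    if hit or a[0]<-30: break
env.hold(.2);print(f())
p=env.read_state()['tool_pos']; env.move_l(g(-125,157),rate=60); env.move_l(g(-125,225),rate=200)
set_gripper(60); env.move_l(g(-55,250),rate=200);env.hold(.15); shot('c4')
im=cv2.imread('pics/c4.png')[100:290,130:380]; cv2.imwrite('pics/c4z.png',cv2.resize(im,None,fx=3,fy=3,interpolation=2))
print(env.read_state()['time_s'])
```

```text
-113.0 [  -0.2 -113. ] False
-111.5 [   0.5 -111.4] False
-110.0 [   0.3 -109.9] False
-108.5 [  -5.5 -109.6] False
-107.0 [  -9.2 -109.2] False
-105.5 [ -11.7 -108.4] False
-104.0 [ -11.6 -106.9] False
-102.5 [ -14.9 -106.6] False
-101.0 [ -21.1 -106.4] False
-99.5 [ -25.6 -106.3] False
-98.0 [ -30.9 -106.1] False
(np.float64(-30.144042711145502), np.float64(-106.0591609589737))
25.8833
```

View pics/c4z.png

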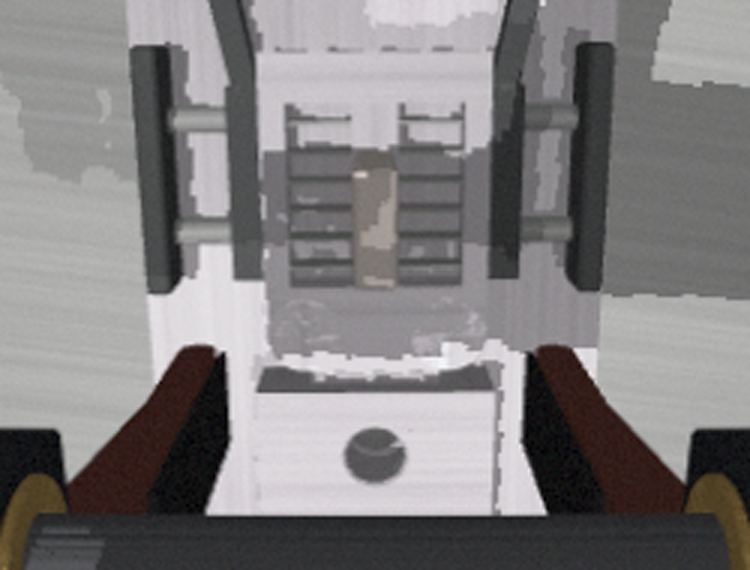

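The push ended in a steep force rise after about 3 mm of travel. The fin's front edge moved from y=280 to 289 in c4z, which matches the cassette being home. Next is the pin.

Run:
```python
from h import *
b=np.radians(72); n=np.array([np.cos(b),np.sin(b)]); pin=np.array([422.3,-319.4]); q=down(b+np.pi/2)
c=pin+2.5*n
env.reach([*c,260],q)
env.hold(.15); shot('p0')
env.move_l([*c,159],rate=100,f_stop=15)
set_gripper(20); env.hold(.2); s=env.read_state(); print(s['width'],s['grip_force'],s['force'],s['tool_pos'])
env.move_l([*c,265],rate=110); env.hold(.15); s=env.read_state(); print(s['width'],s['grip_force'],s['force'],s['time_s'])
shot('p1'); im=[cv2.imread(f'pics/p{i}.png')[110:384,120:392] for i in (0,1)]
cv2.imwrite('pics/pz.png',cv2.resize(np.hstack(im),None,fx=1.45,fy=1.45))
```

```text
29.200021582343364 29.920884668827057 [-1.17324527 -1.44551279  5.10953189] [ 423.36356681 -317.49925137  159.53456072]
29.535672454821142 29.89380419254303 [-0.0859731  -0.88649417 -1.86327938] 30.8
```

View pics/pz.png

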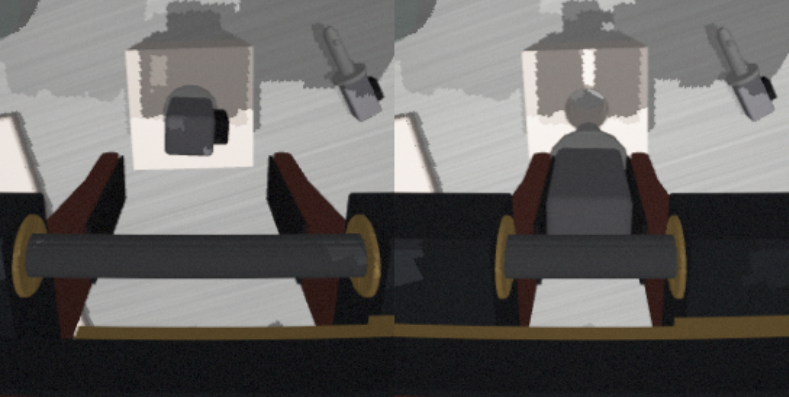

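The left half of pz shows the pin upright with the button on the right. The right half shows it gripped, with the handle's near top edge at y≈197, its bottom edge at y≈150, and the flange centred at x≈590. The width of 29.5 mm means the button is in. Now I'll check where the pin's axis lies in the tool frame.

Run:
```python
from h import *
p=viewer.camera_params('wrist');T=np.array(p['tool_from_camera'])
f=lambda x,y:[[120+(x-394)/1.45,110+y/1.45]]
for n,x,y,z in [('top near edge (12)',589,197,37),('bottom near edge',590,150,89),('flange near rim (19)',589,123,92)]:
    print(n,np.round(cast(p,T,f(x,y),z)[0],1))
g=cv2.cvtColor(cv2.imread('pics/p1.png'),cv2.COLOR_BGR2GRAY).astype(int)
print([(v,int(g[v,245:265].mean())) for v in range(185,275,1)])
```

```text
top near edge (12) [11.8  0.3 37. ]
bottom near edge [ 8.9  0.6 89. ]
flange near rim (19) [20.3  0.1 92. ]
[(185, 104), (186, 105), (187, 104), (188, 104), (189, 104), (190, 104), (191, 105), (192, 105), (193, 106), (194, 105), (195, 102), (196, 106), (197, 111), (198, 110), (199, 106), (200, 99), (201, 101), (202, 100), (203, 98), (204, 99), (205, 99), (206, 99), (207, 100), (208, 100), (209, 101), (210, 101), (211, 102), (212, 70), (213, 58), (214, 58), (215, 58), (216, 58), (217, 58), (218, 59), (219, 58), (220, 58), (221, 58), (222, 58), (223, 58), (224, 58), (225, 58), (226, 58), (227, 57), (228, 58), (229, 58), (230, 58), (231, 58), (232, 58), (233, 58), (234, 59), (235, 58), (236, 57), (237, 58), (238, 57), (239, 58), (240, 58), (241, 58), (242, 58), (243, 59), (244, 59), (245, 62), (246, 64), (247, 67), (248, 70), (249, 71), (250, 71), (251, 72), (252, 72), (253, 73), (254, 73), (255, 73), (256, 73), (257, 73), (258, 73), (259, 73), (260, 73), (261, 72), (262, 72), (263, 72), (264, 72), (265, 73), (266, 73), (267, 72), (268, 72), (269, 73), (270, 72), (271, 67), (272, 42), (273, 45), (274, 46)]
```

The pin's axis sits at the tool centre to within about 1 mm, allowing for the 1 mm button offset. Inserting now, with a small compliant search if it catches.

```bash
cat > ins.py <<'E'
from h import *
H=np.load('m.npz')['H']; b=np.radians(72); n=np.array([np.cos(b),np.sin(b)]); e=np.array([-n[1],n[0]])
G=H[:2]+1.0*n+np.array([0,-.3])
S=lambda:env.read_state()
zs=177.5
E
python3 - <<'E'
from ins import *
env.move_l([*G,265],rate=250); env.move_l([*G,zs+60],rate=100); env.hold(.15)
print(S()['time_s'],S()['force'],S()['tool_pos']-[*G,0])
for k in [(0,0),(1,0),(-1,0),(0,1),(0,-1),(1.5,1.5),(-1.5,1.5),(-1.5,-1.5),(1.5,-1.5)]:
    c=G+k[0]*e+k[1]*n
    if S()['tool_pos'][2]<zs+60 and k!=(0,0): env.move_l([*S()['tool_pos'][:2],S()['tool_pos'][2]+4],rate=60); env.move_l([*c,S()['tool_pos'][2]],rate=60)
    hit=env.move_l([*c,zs+1],rate=35,f_stop=8); s=S(); print(k,hit,s['tool_pos'][2]-zs,s['force'],s['width'],s['time_s'])
    if s['tool_pos'][2]-zs<5 or s['time_s']>48: break
E
```

```text
33.3333 [-0.62643673 -0.13603395 -2.89070119] [ 3.77451858e-01 -7.84660080e-02  2.38122968e+02]
(0, 0) False 1.247951440803007 [ 0.00413121 -0.26795597 -2.14304171] 29.31856605373361 35.1667
```

Run:
```python
from ins import *
p=S()['tool_pos'][:2]
print(env.move_l([*p,zs-4],rate=10,f_stop=6),S()['tool_pos'][2]-zs,S()['force'])
env.hold(.2); set_gripper(60); env.hold(.2); print(S()['width'],S()['force'])
env.move_l([*p,260],rate=100)
env.move_l([*(p+[-70,-10]),260],down(np.pi+.126),rate=150); env.hold(.15); shot('e'); print(S()['time_s'])
im=cv2.imread('pics/e.png')[110:310,120:392];cv2.imwrite('pics/ez.png',cv2.resize(im,None,fx=2.9,fy=2.9))
```

```text
True 0.06120553232207726 [-0.7022791  -0.44388847  5.40385723]
60.04278106609056 [-0.16193025 -0.22607684 -0.05087769]
38.325
```

View pics/ez.png

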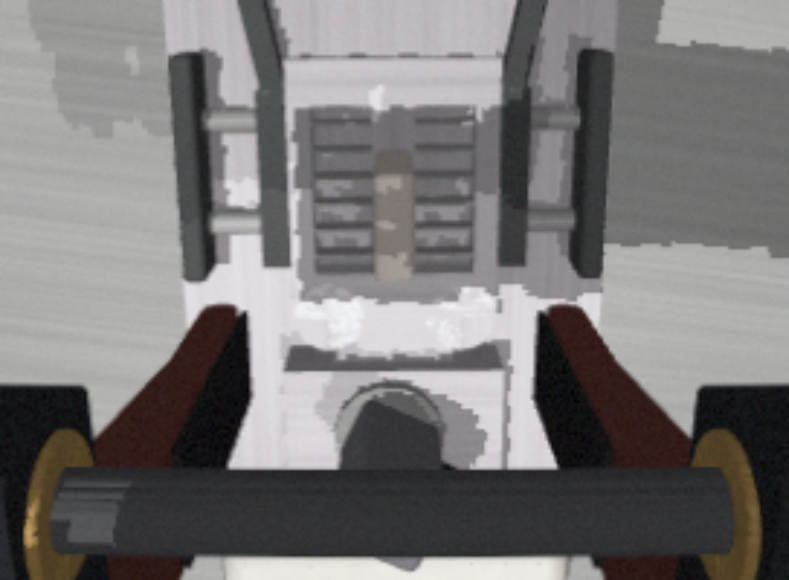

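In ez the pin stands upright with its flange flat on the bracket at about (390,420). The cassette is still home and the gripper is clear of everything.

```bash
python3 -c "
from h import *
print(workorder.sign_off())"
```

```text
the job is handed in; nothing more can be done
None
```

The job is handed in at about 38 s of the 61 s: the cassette was pushed home against the back stop and the pin is seated through the bracket; I didn't check directly that its button sprung out, and the sign-off returned no verdict.

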